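Load a circuit board into a spring-closed test clamp

TASK

Load the circuit board that waits in the lane of the bench test clamp: with one fingertip press the long thumb plate down and keep it down, so that the spring-closed flap stays open, while the other fingertip pushes the board from behind along the lane, under the flap, until it is fully home against the end stop; then take the hand away so that the flap closes on the board. Only press and push: do not pinch or lift the board, and leave the spare board, the solder spool, the tin and the screwdriver where they lie.

Things in the scene. Friction and masses are not known exactly. Their poses are not given: they have to be found in the camera images.
- fixture: The test clamp, fixed to the bench: dark grey painted base plate with a light grey tester box at its far end. Origin on the bench (z 0) under the lane's centre line; x = the way the board is pushed, y left, z up. In its frame, mm: base x -120 to 110, y -40 to 88, top (the lane floor) z 10; tester box, which is the end stop, x 65 to 107, y -37 to 27, top z 44.
- lane (a point): On the lane floor, on its centre line, where the straight guide rails begin: fixture x 10, y 0, z 10 mm; axes as the fixture's. The black rails, 5 mm high, have inner faces 24 mm either side of the centre line from here to the end stop; towards -x they flare outwards by 0.2 rad and end 67 mm from here. Nothing stands over the lane before fixture x 17.
- stop (a point): Middle of the end stop's face where it meets the lane floor: fixture x 65, y 0, z 10 mm; axes as the fixture's. The board's front edge belongs here.
- hinge (a point): Middle of the flap's hinge line, a steel rod of 3 mm radius along the fixture's x at fixture y 34, z 25 mm, between lugs (tops at z 32) at x -114 and 68. The clear flap on its right covers fixture x 17 to 62, y -20 to 34; shut it lies at about z 17 to 27, fully open its free edge rises to about z 43. The thumb plate is on its left.
- flap (a joint): Angle of the flap about its hinge (rad): 0 shut and empty, about 0.13 resting on a board under it, 0.44 fully open (thumb plate at a hard stop). A spring shuts it: about 3 N down on the middle of the thumb plate starts it, about 7 N holds it fully open. From about 0.3 up a board passes freely under the contact block.
- thumb_plate (a point): Thumb plate (flap_c2): steel, 170 (x) x 34 (y) x 3 mm left of the hinge, rigid with the flap; pressed down anywhere along its length it opens the flap. This point: middle of its upper face, moving with it (axes: the fixture's when shut). Fixture x -110 to 60. Flap shut: slopes up away from the hinge by 0.44 rad, middle at fixture y 65, z 32. Fully pressed: level, y 48 to 82, upper face at z 18.
- contact_block (a point): Black contact block (flap_c1) 36 (x) x 16 (y) x 7.5 mm under the flap, rigid with it, at fixture x 22 to 58, y -6 to 10. This point: middle of its underside. Shut and empty it hangs at z 11 to 13 mm and bars the way for a board; it comes to rest on top of a loaded board.
- board: Circuit board to load, about 80 g: green on a black tray, 60 (x) x 44 (y) x 6 mm, loose on the lane floor between the flared rails. Origin: middle of its underside; x points to its front edge, within 0.06 rad of the fixture's x. A grey terminal block 11 (x) x 34 (y) mm stands flush on its rear edge (30 mm behind the origin), 6 to 17 mm above the underside: push there.
- board_front (a point): Middle of the board's front edge, on its underside, 30 mm ahead of its origin.
- spare_board: Another board just like it, lying on the bench on the right of the clamp. To be left alone. Origin in the middle of its underside.
- spool: Aluminium solder spool, 52 mm in diameter, 38 mm high, standing on the bench beside the clamp. To be left alone. Origin in the middle of its underside.
- tin: Round brass resin tin, 59 mm in diameter, 22 mm high, on the bench beside the clamp. To be left alone. Origin in the middle of its underside.
- screwdriver: Screwdriver, 140 mm long, lying on the bench on the left of the clamp. To be left alone. x runs along it, handle to -x.
Not all that is in view belongs to the job. What is shaped like the board but red or white is not meant.

How it is judged:
By the outcome, as a careful person would: the job done as asked, in the order asked, and still so for the second after the job is handed in, with the robot touching nothing.
It also fails if it takes over 40 s, if anything falls off the work surface, if the arm or the gripper's body presses on something with over 40 N, if the wrist force passes 120 N, or if a joint passes its speed limit or range.

ROBOT

A 7-joint arm with a two-finger parallel gripper is mounted at the origin on the work surface. World frame = base frame: x ahead of the robot, y to its left, z up, the work surface at z = 0. Lengths are in m, angles in rad, forces in N, time in s.
With the tool pointing down it reaches from about 0.425 to 0.925 m from the base axis. Payload 6.8 kg.
Tool frame: the origin (TCP) lies at the very end of the fingers, on their centre line; the grasp point (between the pads) lies 19 mm behind it; z points along the fingers, y is the line along which they close (so a half turn about z gives the same grasp; the last joint's range is limited). The gripper opens to 85 mm and grips with 20 to 120 N. Pads are 22 mm wide; open, the fingers measure 114 mm over their backs; the gripper's body (76 mm by 85 mm) begins 54 mm behind the grasp point. The pads swing forward as they close: fully open they stand 13 mm farther back than shut.
Start: joints at [1.138, 0.477, 0.022, 1.555, -0.011, 1.109, -0.083], TCP at [0.215, -0.64, 0.231] pointing down, gripper open.
Joint ranges: [-2.96, 2.96], [-0.34, 2.1], [-1.41, 1.46], [0.24, 2.44], [-1.37, 4.51], [0.17, 1.92], [-2.96, 2.96]. Speed limits (rad/s): [2.39, 2.39, 3.14, 3.14, 3.14, 3.14, 3.14].

INTERFACE

Orientations are given as a rotation vector (axis times angle).
In Python, from bench import get_obs, viewer, r gives the robot as it stands. The module is installed in compiled form; this text tells all that it offers.
- The arm moves only by the tool play_rows, never from a script. Its argument "commands" is a list that holds one entry, the list of rows, each a list of 5 numbers: the gripper's target within -1 to 1 (shut at 1, half-way at 0, fully open at -1), then the shift along the tool's x, y, z scaled (see below), then the turn about the tool's z scaled (see below). A call has 1 to 12 rows; each row is the pose to reach, as a shift and turn from the pose commanded when the call began, along the tool's axes at that moment; what a row does not reach only later rows make up. The controller multiplies each number of a shift by 0.2 m and each number of a turn by pi/2 rad. A row lasts 1/12 s, in which the tool goes at most 41.7 mm and 7.16 degrees, less where a joint would pass 70% of its speed; a pose out of reach is approached as far as the arm can. A call with a number of a shift or a turn outside -1 to 1 is refused whole. A call with a gripper value outside its range is refused whole. The fingers move at their own pace and stop on an object; "grip_force" is the grip in N (left out, the last holds). Time passes only in rows, so rows that repeat a pose let the fingers close. It gives the time, the measured TCP pose, the force, the opening and the grip force at its end, in the units of the state.
- get_obs(): the state, without advancing time (a new reading comes with each control period).
- viewer.grab_frame(name): name is "scene" or "top" or "wrist"; returns a dict with "pixels" (384x512x3 uint8, red, green, blue), "fovy" (degrees; the focal length in pixels is half the picture's height over the tangent of half this angle, whatever the lens; pixels are square), "cx", "cy" (the principal point, pixels), "world_to_cam" (4x4, takes a point from world to camera coordinates); the wrist camera has in their place "hand_eye" (4x4, takes a point from camera to tool coordinates, whose origin is the TCP and whose axes are the flange's). Camera axes: x right, y up, looking along -z (the intrinsics and any distortion apply to the point x, -y, -z); pixel columns grow to the right and rows downward; lengths in m; the calibration is good to about 2 mm. The wrist camera is an equidistant fisheye: a pixel r from the principal point sees the ray r / f radians off the axis. A picture is of the moment at which its call begins: read the wrist's pose just before it. There is no depth.
- r.hand_in(): hands the job in; it is judged then, once.
Trained networks look in a picture, given as the dict that the camera call returned (one of the last four; its "shot" number tells which), for a name from the list of things; names that differ only in an ending like _2 or _b are one class to them, and where a whole thing is asked for, a point or a joint stands for the part that bears it (a point fixed in the world has none). Each returns a list of dicts, best first, with "score" (0 to 1); they miss things now and then, are a little off and sometimes report something else, mostly with a low value. They report only what shows in the picture. A call takes as long as a camera call. They do not tell look-alikes from the thing itself.
- viewer.trace(picture, thing): "pixels" (384x512 bool, what is visible of it) and "rect" ([left, top, right, bottom] in pixels, round what is visible of it).
The state is a dict: "clock": time; "joints": joint angles; "qvel": joint speeds; "tau": joint torques, N m; "tcp_pos": TCP position; "orientation": TCP orientation; "contact_force": force on the tool from outside, world axes, zero at the start; "moment": the same for the moment, N m; "grip_width": finger opening in m; "gripper_force": force on a finger pad.
Only numpy, scipy, OpenCV 4.12 (cv2) and the standard library are available. Lean on these libraries where they do the work, as an engineer would, in place of code of your own. Each camera call takes 0.05 s, during which the arm holds its last target. There are 200 camera calls.

## Working session

There is one attempt and no reset: what is moved stays moved. The work goes in short steps, Python scripts to look and compute and a tool call to move; the robot and the scene stay as the last step left them, time stands still between calls to the robot, and variables do not carry over. Pictures are saved under pics/ and viewed, at most 13 in all, crops included, and the job is handed in when it is done.

Besides the shell and the picture viewer there is one more tool, called after "Call:" by a JSON object that holds its "api" and its "payload". play_rows: Moves the arm, as the interface text tells. Shifts and turns lie within -1 to 1; 1 stands for 0.2 m of shift or pi/2 rad of turn. Its arguments: {"type":"object","properties":{"commands":{"type":"array","items":{"type":"array","items":{"type":"array","items":{"type":"number","minimum":-1,"maximum":1}}}},"grip_force":{"type":"number"}},"required":["commands"]}

```bash
mkdir -p pics
cat > h.py <<'E'
import numpy as np, cv2
from scipy.spatial.transform import Rotation as R
from bench import get_obs, viewer, r
def ray(p,u,v):
    f=p["pixels"].shape[0]/2/np.tan(np.radians(p["fovy"])/2)
    M=np.linalg.inv(p["world_to_cam"]); d=np.array([(u-p["cx"])/f,-(v-p["cy"])/f,-1])
    return M[:3,3],M[:3,:3]@d
def atz(p,u,v,z):
    o,d=ray(p,u,v); return o+d*(z-o[2])/d[2]
def proj(p,X):
    f=p["pixels"].shape[0]/2/np.tan(np.radians(p["fovy"])/2)
    X=np.atleast_2d(X); c=X@p["world_to_cam"][:3,:3].T+p["world_to_cam"][:3,3]
    return np.c_[p["cx"]-f*c[:,0]/c[:,2], p["cy"]+f*c[:,1]/c[:,2]]
E
python3 - <<'E'
from h import *
o=get_obs(); print(o)
P={}
for n in("scene","top"):
    p=viewer.grab_frame(n); P[n]=p
    print(n,p["fovy"],p["cx"],p["cy"],np.linalg.inv(p["world_to_cam"])[:3,3],[k for k in p])
    for t in("fixture","board","thumb_plate","contact_block","spool","tin","screwdriver"):
        for d in viewer.trace(p,t)[:3]: 
            m=d["pixels"]; ys,xs=np.nonzero(m); print(n,t,round(d["score"],2),np.round(d["rect"]),xs.mean().round(1),ys.mean().round(1), cv2.minAreaRect(np.c_[xs,ys].astype(np.float32)), np.round(atz(p,xs.mean(),ys.mean(),.015),3))
cv2.imwrite("pics/a.png",cv2.cvtColor(np.vstack([P["scene"]["pixels"],P["top"]["pixels"]])[:, :],cv2.COLOR_RGB2BGR)) if 0 else None
for n in P: cv2.imwrite(f"pics/{n}1.png",cv2.cvtColor(P[n]["pixels"],cv2.COLOR_RGB2BGR))
E
```

```text
{'clock': 0.0, 'joints': array([ 1.13787607,  0.47777723,  0.02237627,  1.55644386, -0.01148698,
        1.10932556, -0.08309672]), 'qvel': array([ 8.95253481e-04,  3.42094476e-04,  3.20311080e-04,  1.80278890e-03,
        5.01622700e-06, -1.89742787e-03,  1.34211872e-03]), 'tau': array([ 6.51392456e-04, -5.96458125e+01,  1.60813976e+00, -2.81200218e+01,
        1.24641205e-02,  9.33385338e-03, -5.28728549e-06]), 'tcp_pos': array([ 0.2151892 , -0.63915286,  0.23034499]), 'orientation': array([-3.09850662e+00, -5.07697899e-01,  7.14823329e-04]), 'contact_force': array([-0.3036113 , -0.13266053,  0.40433849]), 'moment': array([-0.02466823,  0.00862831, -0.00056971]), 'gripper_force': 0.0, 'grip_width': 0.08526026547541285}
scene 55.041206122472914 256.673133855424 193.39510394817293 [ 1.07407933 -0.2756344   0.53105608] ['pixels', 'fovy', 'cx', 'cy', 'world_to_cam', 'shot']
scene fixture 0.94 [212. 188. 300. 278.] 254.9 236.8 ((254.5092315673828, 232.48541259765625), (89.02437591552734, 68.0), 77.31961059570312) [ 0.597 -0.017  0.015]
scene board 0.9 [198. 172. 219. 190.] 208.5 180.7 (
[... 2605 characters left out ...]
6.1 172.8 ((260.77850341796875, 181.127685546875), (53.91685485839844, 89.58406829833984), 19.440034866333008) [0.571 0.017 0.015]
top contact_block 0.86 [226. 136. 301. 222.] 255.7 173.7 ((260.84979248046875, 181.81207275390625), (52.731773376464844, 90.1641845703125), 19.358993530273438) [0.569 0.018 0.015]
top spool 0.6 [207. 109. 234. 138.] 220.3 120.6 ((220.0, 120.5), (29.0, 26.0), 90.0) [0.673 0.091 0.015]
top tin 0.87 [325. 149. 353. 180.] 339.3 162.1 ((340.0, 162.0), (28.0, 28.0), 90.0) [ 0.597 -0.146  0.015]
top screwdriver 0.7 [176. 148. 216. 214.] 193.7 189.1 ((199.85169982910156, 180.24270629882812), (14.031745910644531, 70.82239532470703), 31.429563522338867) [0.535 0.137 0.015]
```

View pics/top1.png

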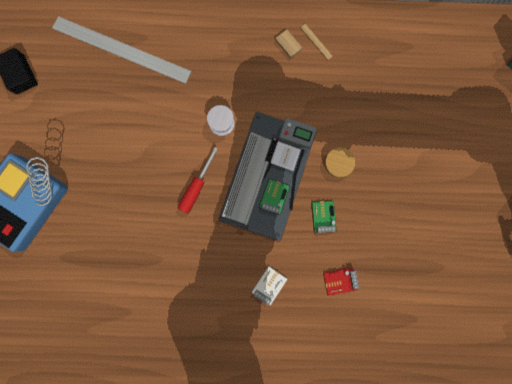

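View pics/scene1.png

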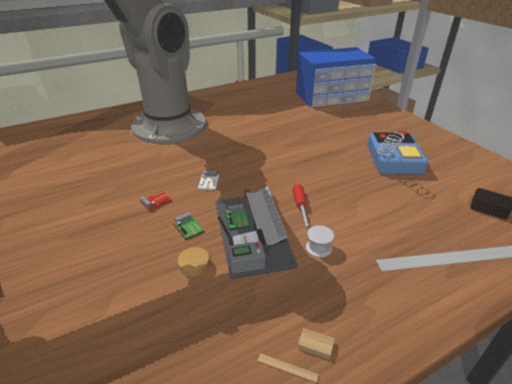

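The top view shows the clamp centred at about (267,175), turned roughly -18°, thumb plate on the left. The board to load is the green one at (274,197), and the spare is at (324,216). Next I'll compute the rough pose and move over it for a wrist look.

```bash
cat >> h.py <<'E'
def Rz(a): return np.array([[np.cos(a),-np.sin(a)],[np.sin(a),np.cos(a)]])
def totool(o,target,yaw):
    T=R.from_rotvec(o["orientation"]).as_matrix()
    s=T.T@(np.array(target)-o["tcp_pos"])/0.2
    ty=np.arctan2(T[1,0],T[0,0]); return s.round(4), ((ty-yaw)/(np.pi/2)).round(4), ty
E
python3 - <<'E'
from h import *
p=viewer.grab_frame("top"); o=get_obs()
d=viewer.trace(p,"fixture")[0]; ys,xs=np.nonzero(d["pixels"])
(c,s,a)=cv2.minAreaRect(np.c_[xs,ys].astype(np.float32))
B=cv2.boxPoints((c,s,a)); W=np.array([atz(p,*b,.012)[:2] for b in B]); print(W)
L=[(W[(i+1)%4]-W[i]) for i in range(4)]; l=max(L,key=np.linalg.norm); l=l*np.sign(l[0]); yaw=np.arctan2(l[1],l[0])
O=W.mean(0)-Rz(yaw)@[-.005,.024]; print("yaw",yaw,"O",O,[np.linalg.norm(x) for x in L])
for b in viewer.trace(p,"board")[:3]:
    ys,xs=np.nonzero(b["pixels"]); X=atz(p,xs.mean(),ys.mean(),.02)[:2]; print(X,Rz(yaw).T@(X-O))
t=np.r_[O+Rz(yaw)@[-.09,.03],.16]; print(t,totool(o,t,yaw))
im=cv2.resize(p["pixels"][95:255,200:340],None,fx=4,fy=3.75,interpolation=cv2.INTER_CUBIC) if 0 else None
E
```

```text
[[ 0.47683384  0.09087986]
 [ 0.70401446  0.0228119 ]
 [ 0.66301989 -0.10694173]
 [ 0.43799957 -0.03501168]]
yaw -0.29110856493309556 O [ 0.56836823 -0.03149072] [np.float64(0.23715876686807547), np.float64(0.1360755640381254), np.float64(0.23623733634461866), np.float64(0.13174513601297844)]
[ 0.36794907 -0.14936621] [-0.15815482 -0.17043921]
[ 0.35545344 -0.0132359 ] [-0.20919606 -0.04362282]
[ 0.52442773 -0.01881497] [-0.04572988 -0.00046913]
[0.49076529 0.02307836 0.16      ] (array([ 2.3625, -2.7014,  0.3565]), np.float64(0.3921), np.float64(0.3248280554835648))
```

Call:
{"api": "play_rows", "payload": {"commands": [[[-0.08,0.2,-0.2,0,0],[-0.08,0.4,-0.4,0,0],[-0.08,0.6,-0.6,0,0],[-0.08,0.8,-0.8,0,0],[-0.08,1,-1,0,0],[-0.08,1,-1,0,0],[-0.08,1,-1,0,0],[-0.08,1,-1,0,0]]]}}

```text
clock: 1.62
tcp_pos: [0.3453, -0.3796, 0.2316]
orientation: [-3.096, -0.523, -0.003]
contact_force: [-0.5, 0.9, -0.2]
grip_width: 0.0461
gripper_force: 0.0
```

Call:
{"api": "play_rows", "payload": {"commands": [[[-0.08,0.2,-0.2,0,0],[-0.08,0.4,-0.4,0,0],[-0.08,0.6,-0.6,0,0],[-0.08,0.8,-0.8,0,0],[-0.08,1,-1,0,0],[-0.08,1,-1,0,0],[-0.08,1,-1,0,0],[-0.08,1,-1,0,0]]]}}

```text
clock: 2.28
tcp_pos: [0.4701, -0.1259, 0.232]
orientation: [-3.096, -0.523, -0.005]
contact_force: [0.3, -0.3, -0.3]
grip_width: 0.0459
gripper_force: 0.0
```

Call:
{"api": "play_rows", "payload": {"commands": [[[-0.08,0.1,-0.2,0,0.07],[-0.08,0.2,-0.4,0,0.14],[-0.08,0.3,-0.6,0,0.21],[-0.08,0.36,-0.7,0,0.28],[-0.08,0.36,-0.7,0.1,0.35],[-0.08,0.36,-0.7,0.2,0.39],[-0.08,0.36,-0.7,0.2,0.39],[-0.08,0.36,-0.7,0.2,0.39],[-0.08,0.36,-0.7,0.2,0.39],[-0.08,0.36,-0.7,0.2,0.39]]]}}

```text
clock: 3.12
tcp_pos: [0.4912, 0.0218, 0.1925]
orientation: [-3.109, 0.451, -0.003]
contact_force: [0.5, -0.4, 0.2]
grip_width: 0.0459
gripper_force: 0.0
```

```bash
cat > look.py <<'E'
from h import *
import sys
o=get_obs(); w=viewer.grab_frame("wrist"); p=viewer.grab_frame("top")
np.savez("last.npz",w=w["pixels"],H=w["hand_eye"],f=w["fovy"],c=[w["cx"],w["cy"]],t=p["pixels"],pos=o["tcp_pos"],ori=o["orientation"])
cv2.imwrite(f"pics/w{sys.argv[1]}.png",cv2.cvtColor(w["pixels"],cv2.COLOR_RGB2BGR)[:,:])
print(o["clock"],o["tcp_pos"],o["orientation"],o["grip_width"],o["contact_force"],w["fovy"],w["cx"],w["cy"]); print(w["hand_eye"].round(3))
for t in("fixture","board","thumb_plate"):
    for q,n in((w,"w"),(p,"t")):
        for d in viewer.trace(q,t)[:2]: 
            ys,xs=np.nonzero(d["pixels"]); print(n,t,round(d["score"],2),np.round(d["rect"]),xs.mean().round(1),ys.mean().round(1))
E
python3 look.py 2
```

```text
3.1167 [0.49124177 0.02179405 0.19248185] [-3.10886884e+00  4.50778170e-01 -2.95001635e-03] 0.0459343025313451 [ 0.46061771 -0.37595639  0.17824503] 65.70646984690485 258.59588606856283 193.37582167055962
[[ 0.     0.951  0.308  0.08 ]
 [ 1.    -0.     0.     0.   ]
 [ 0.     0.308 -0.951 -0.143]
 [ 0.     0.     0.     1.   ]]
w fixture 0.81 [204.   1. 328. 205.] 261.5 93.8
t fixture 0.45 [256. 115. 320. 137.] 300.9 127.0
w board 0.92 [266. 105. 309. 163.] 287.2 133.0
w board 0.91 [388. 203. 437. 245.] 410.7 222.6
t board 0.51 [352. 269. 355. 272.] 353.0 272.0
t board 0.16 [313. 128. 314. 134.] 313.6 130.3
w thumb_plate 0.87 [209.  36. 309. 196.] 242.5 102.6
t thumb_plate 0.48 [204. 109. 234. 127.] 218.7 116.4
```

View pics/w2.png

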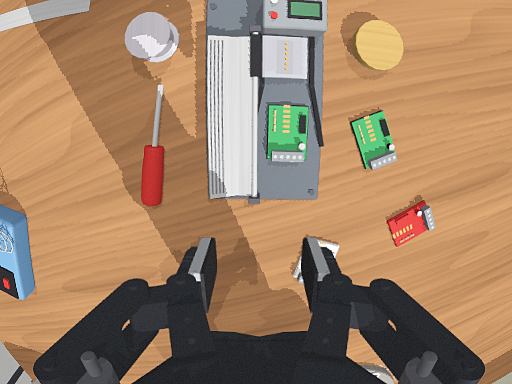

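The wrist view shows the clamp nearly aligned: base rear corners at about (210,197) and (317,198), board at (287,133) with its terminal block towards me, flap closed. I'll overlay the model to refine the pose.

```bash
cat >> h.py <<'E'
class W:
    def __init__(s,z):
        s.H=z["H"]; s.f=192/np.tan(np.radians(float(z["f"]))/2); s.c=z["c"]; s.pos=z["pos"]; s.T=R.from_rotvec(z["ori"]).as_matrix(); s.im=z["w"]
    def at(s,u,v,zz):
        x,y=u-s.c[0],v-s.c[1]; rr=np.hypot(x,y); t=rr/s.f
        d=np.array([np.sin(t)*x/rr,-np.sin(t)*y/rr,-np.cos(t)])
        o=s.T@s.H[:3,3]+s.pos; d=s.T@s.H[:3,:3]@d; return o+d*(zz-o[2])/d[2]
    def pr(s,X):
        c=(((np.atleast_2d(X)-s.pos)@s.T)-s.H[:3,3])@s.H[:3,:3]; x,y,z=c[:,0],-c[:,1],-c[:,2]
        h=np.hypot(x,y); t=np.arctan2(h,z); return np.c_[s.c[0]+s.f*t*x/h,s.c[1]+s.f*t*y/h]
def fx(P,pose):  # fixture mm -> world
    P=np.atleast_2d(P)/1000.; return np.c_[P[:,:2]@Rz(pose[2]).T+pose[:2],P[:,2]]
E
cat > fit.py <<'E'
from h import *
from scipy.optimize import least_squares
w=W(np.load("last.npz"))
F=np.array([[-120,88,10],[-120,-40,10],[65,27,44],[65,-37,44]]); U=np.array([[209.5,198],[317.5,198],[263.5,29],[327.5,31]])
q=least_squares(lambda x:(w.pr(fx(F,x))-U).ravel(),[.568,-.031,-.29],loss="soft_l1")
print("pose",q.x,q.fun.round(1)); x=q.x; np.save("pose.npy",x)
k=5; x0,y0=195,90
c=cv2.cvtColor(w.im[y0:y0+115,x0:x0+140],cv2.COLOR_RGB2BGR); c=cv2.resize(c,None,fx=k,fy=k,interpolation=cv2.INTER_CUBIC)
def pl(P,col):
    p=(w.pr(fx(P,x))-[x0,y0]+.5)*k; cv2.polylines(c,[p.astype(int)],False,col,1)
pl([[-120,88,10],[-120,-40,10],[110,-40,10]],(0,0,255)); pl([[-120,88,10],[110,88,10]],(0,0,255))
pl([[-114,34,28],[68,34,28]],(255,0,255))
a=[49.6,80.4]; pl([[-110,a[0],26],[-110,a[1],40],[60,a[1],40]],(0,255,255))
pl([[10,-24,15],[-57,-24-13.6,15]],(255,255,0)); pl([[10,24,15],[-57,37.6,15]],(255,255,0)); pl([[-120,0,10],[-60,0,10]],(255,255,255))
cv2.imwrite("pics/fit.png",c)
for n,u in (("rearL",(272,161)),("rearR",(306,161))): 
    X=w.at(*u,.027); print(n,Rz(x[2]).T@(X[:2]-x[:2])*1000)
E
python3 fit.py
```

```text
pose [ 0.56681797 -0.03264652 -0.29433124] [-0.6  0.6  0.7  1.3 -0.7 -1.5  0.8 -0.2]
rearL [-71.62555185  16.00739314]
rearR [-71.11170498 -20.34328269]
```

View pics/fit.png

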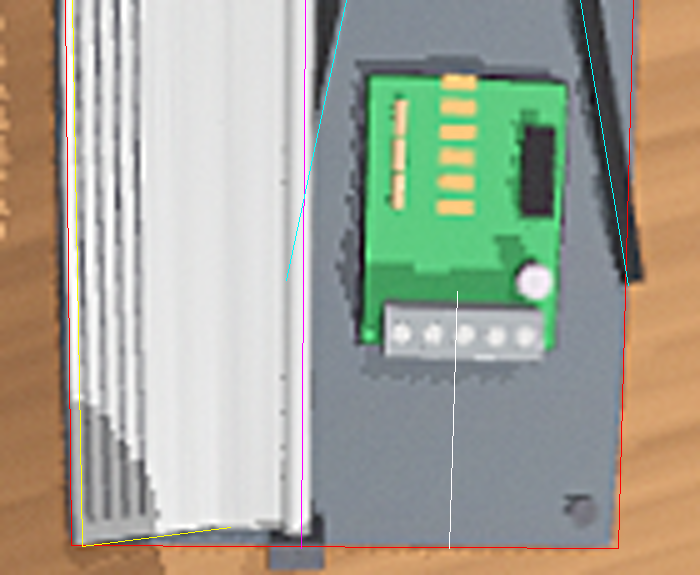

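Run:
```python
from h import *
x=np.load("pose.npy"); o=get_obs()
t=fx([-92,29,60],x)[0]; print(t,totool(o,t,x[2]))
```

```text
[0.4871872  0.02179557 0.06      ] (array([-0.015 ,  0.0085,  0.6575]), np.float64(0.0041), np.float64(-0.28784114663728777))
```

Call:
{"api": "play_rows", "payload": {"commands": [[[-0.08,-0.015,0.008,0.15,0.004],[-0.08,-0.015,0.008,0.3,0.004],[-0.08,-0.015,0.008,0.45,0.004],[-0.08,-0.015,0.008,0.6,0.004],[-0.08,-0.015,0.008,0.65,0.004],[-0.08,-0.015,0.008,0.65,0.004],[-0.08,-0.015,0.008,0.65,0.004]]]}}

```text
clock: 4.1
tcp_pos: [0.4873, 0.0222, 0.0617]
orientation: [-3.108, 0.46, 0.001]
contact_force: [-0.9, -0.1, 0.6]
grip_width: 0.046
gripper_force: 0.0
```

```bash
python3 look.py 3
```

```text
4.1 [0.48734396 0.02220879 0.06171285] [-3.10768452e+00  4.59876497e-01  5.47717602e-04] 0.04602030421571716 [-0.94705467 -0.05813592  0.58269389] 65.70646984690485 258.59588606856283 193.37582167055962
[[ 0.     0.951  0.308  0.08 ]
 [ 1.    -0.     0.     0.   ]
 [ 0.     0.308 -0.951 -0.143]
 [ 0.     0.     0.     1.   ]]
w fixture 0.55 [165.   0. 362. 265.] 256.5 117.5
w fixture 0.31 [268. 100. 339. 197.] 303.3 147.8
t fixture 0.91 [241. 114. 319. 184.] 280.6 140.7
w board 0.83 [268. 101. 340. 196.] 303.4 147.8
w board 0.83 [439. 240. 494. 298.] 466.7 269.2
t board 0.45 [324. 149. 355. 177.] 339.5 162.3
t board 0.28 [244. 112. 316. 180.] 280.9 140.1
w thumb_plate 0.84 [162.   3. 340. 257.] 226.1 104.5
w thumb_plate 0.16 [271. 102. 340. 202.] 303.5 148.3
t thumb_plate 0.69 [243. 132. 299. 171.] 269.5 148.5
```

View pics/w3.png

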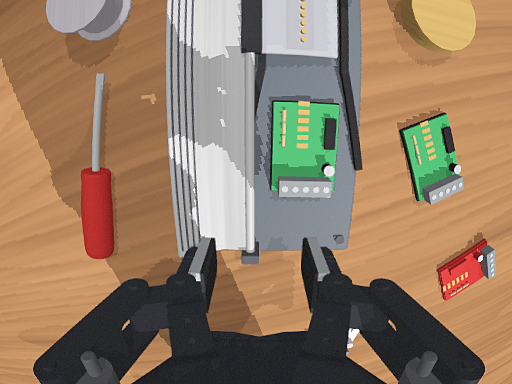

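The fingers straddle the hinge rod; tips at about (213,240) and (304,240), board block rear edge at row 197 between columns 278 and 331. Checking in fixture coordinates.

Run:
```python
from h import *
x=np.load("pose.npy"); w=W(np.load("last.npz"))
f=lambda u,v,z:(Rz(x[2]).T@(w.at(u,v,z/1000)[:2]-x[:2])*1000).round(1)
for n,a in dict(baseR=(348,249,10),blockL=(279,197,27),blockR=(331,196,27),blockLtop=(279,181,27)).items(): print(n,f(*a))
tip=lambda X:w.pr(w.pos+w.T@np.array(X))[0].round(1)
for dz in(0,-.005,-.01): print(dz,[tip([s1,s2,dz]) for s1 in(.011,-.011) for s2 in(-.023,.023)])
c=cv2.resize(cv2.cvtColor(w.im[170:300,160:360],cv2.COLOR_RGB2BGR),None,fx=4,fy=4,interpolation=cv2.INTER_CUBIC); cv2.imwrite("pics/z3.png",c)
```

```text
baseR [-119.9  -39.3]
blockL [-72.   16.4]
blockR [-71.3 -17.3]
blockLtop [-61.5  16.6]
0 [array([215.3, 233.5]), array([301.1, 233.6]), array([217.7, 268.2]), array([298.8, 268.3])]
-0.005 [array([214. , 237.7]), array([302.4, 237.7]), array([216.6, 273. ]), array([299.8, 273. ])]
-0.01 [array([212.6, 242.1]), array([303.7, 242.1]), array([215.4, 278. ]), array([300.9, 278.1])]
```

View pics/z3.png

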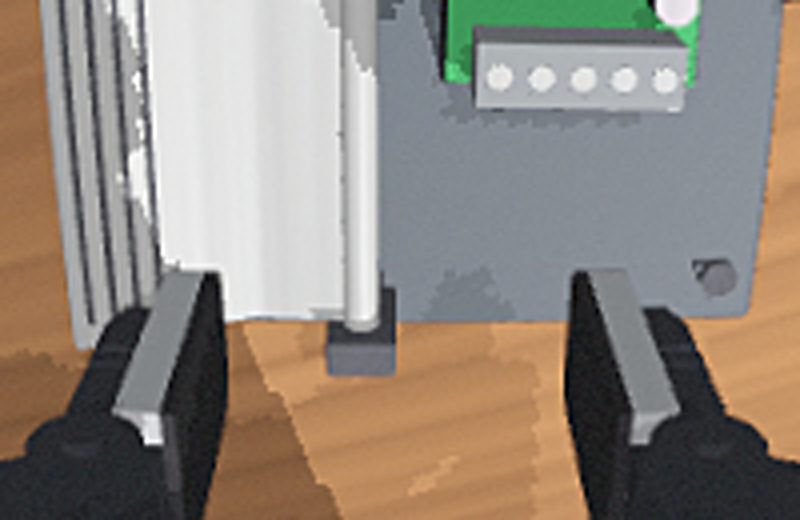

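Call:
{"api": "play_rows", "payload": {"commands": [[[-0.08,0,0,0.08,0],[-0.08,0,0,0.14,0],[-0.08,0,0,0.17,0],[-0.08,0,0,0.2,0],[-0.08,0,0,0.2,0],[-0.08,0,0,0.2,0]]]}}

```text
clock: 5.0
tcp_pos: [0.4868, 0.0221, 0.0216]
orientation: [3.108, -0.46, -0.001]
contact_force: [-3.3, 0.9, 6.5]
grip_width: 0.0462
gripper_force: 3.1
```

Call:
{"api": "play_rows", "payload": {"commands": [[[-0.08,0,0,0.01,0],[-0.08,0,0,0.02,0],[-0.08,0,0,0.03,0],[-0.08,0,0,0.03,0],[-0.08,0,0,0.03,0]]]}}

```text
clock: 5.42
tcp_pos: [0.4866, 0.0215, 0.0161]
orientation: [3.106, -0.46, -0.001]
contact_force: [-4.5, -1.8, 11.7]
grip_width: 0.0459
gripper_force: 5.7
```

Call:
{"api": "play_rows", "payload": {"commands": [[[-0.08,0,0,0.005,0],[-0.08,0,0,0.01,0],[-0.08,0,0,0.01,0],[-0.08,0,0,0.01,0]]]}}

```text
clock: 5.75
tcp_pos: [0.4867, 0.0214, 0.0151]
orientation: [3.106, -0.46, -0.001]
contact_force: [-7.8, -3.4, 23.7]
grip_width: 0.0463
gripper_force: 12.3
```

```bash
python3 look.py 4 | head -1
```

```text
5.75 [0.48666597 0.02135987 0.0151017 ] [ 3.10597958e+00 -4.60311187e-01 -5.01764229e-04] 0.04632255079437566 [-7.78135545 -3.43371658 23.72167122] 65.70646984690485 258.59588606856283 193.37582167055962
```

View pics/w4.png

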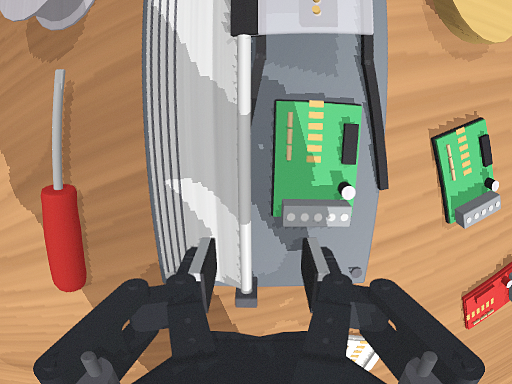

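The force jump shows the plate is on its hard stop, with the right finger clear behind the board's block (rear edge at row 225). I'll ease off slightly and push.

Call:
{"api": "play_rows", "payload": {"commands": [[[-0.08,0,0,-0.003,0],[-0.08,0.03,0,-0.004,0],[-0.08,0.06,0,-0.004,0],[-0.08,0.09,0,-0.004,0],[-0.08,0.12,0,-0.004,0],[-0.08,0.15,0,-0.004,0],[-0.08,0.18,0,-0.004,0],[-0.08,0.21,0,-0.004,0],[-0.08,0.24,0,-0.004,0],[-0.08,0.25,0,-0.004,0],[-0.08,0.25,0,-0.004,0]]]}}

```text
clock: 7.07
tcp_pos: [0.5325, 0.0091, 0.0154]
orientation: [3.108, -0.457, -0.007]
contact_force: [-11.6, 2.2, 22.1]
grip_width: 0.0465
gripper_force: 10.8
```

```bash
python3 look.py 5 | head -1
```

```text
7.0667 [0.53251672 0.00908783 0.01535061] [ 3.10787678 -0.45699306 -0.00707574] 0.04647242124510171 [-11.5750184    2.18384452  22.11876503] 65.70646984690485 258.59588606856283 193.37582167055962
```

View pics/w5.png

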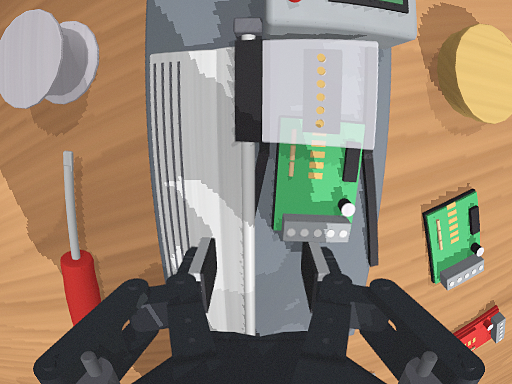

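The board's front is now under the open flap, in line, with the finger mid-block at (316,243). Continuing.

Call:
{"api": "play_rows", "payload": {"commands": [[[-0.08,0.02,0,-0.002,0],[-0.08,0.04,0,-0.002,0],[-0.08,0.06,0,-0.002,0],[-0.08,0.08,0,-0.002,0],[-0.08,0.1,0,-0.002,0],[-0.08,0.12,0,-0.002,0],[-0.08,0.14,0,-0.002,0],[-0.08,0.155,0,-0.002,0],[-0.08,0.17,0,-0.002,0],[-0.08,0.18,0,-0.002,0],[-0.08,0.18,0,-0.002,0],[-0.08,0.18,0,-0.002,0]]]}}

```text
clock: 8.47
tcp_pos: [0.5672, -0.0013, 0.0155]
orientation: [-3.108, 0.457, 0.006]
contact_force: [-9.9, 3.1, 15.8]
grip_width: 0.0467
gripper_force: 7.8
```

```bash
cat > st.py <<'E'
from h import *
x=np.load("pose.npy"); o=get_obs(); print(o["clock"],"tcp fix",(Rz(x[2]).T@(o["tcp_pos"][:2]-x[:2])*1000).round(1),o["tcp_pos"][2],"F fix",Rz(x[2]).T@o["contact_force"][:2],o["contact_force"][2])
E
python3 st.py
```

```text
8.4667 tcp fix [-8.7 30.1] 0.015513999747745366 F fix [-10.38350216   0.05467632] 15.83506691116186
```

Call:
{"api": "play_rows", "payload": {"commands": [[[-0.08,0.005,0,0,0],[-0.08,0.01,0,0,0],[-0.08,0.015,0,0,0],[-0.08,0.015,0,0,0]]]}}

```text
clock: 8.8
tcp_pos: [0.5674, -0.0014, 0.0154]
orientation: [3.108, -0.456, -0.014]
contact_force: [-17.5, 5.7, 22.9]
grip_width: 0.0462
gripper_force: 12.2
```

```bash
python3 st.py; python3 look.py 6|head -1
python3 - <<'E'
import cv2
c=cv2.imread("pics/w6.png")[60:260,220:400]; cv2.imwrite("pics/z6.png",cv2.resize(c,None,fx=3,fy=3,interpolation=cv2.INTER_CUBIC))
E
```

```text
8.8 tcp fix [-8.5 30.1] 0.015416970764050669 F fix [-18.4279492    0.32823593] 22.850517088287592
8.8 [ 0.56737987 -0.00135772  0.01541697] [ 3.10772723 -0.45558454 -0.01437903] 0.04618406105941761 [-17.54025919   5.66006699  22.85051709] 65.70646984690485 258.59588606856283 193.37582167055962
```

View pics/z6.png

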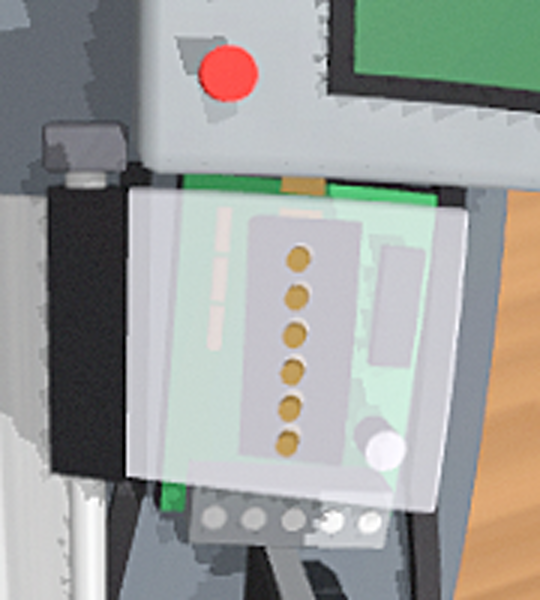

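Force rises without motion, so the board is at the stop, possibly slightly skewed: the front right shows a black sliver at (435,192) in the crop. I'll push a bit more to square it and measure the block's rear corners.

Call:
{"api": "play_rows", "payload": {"commands": [[[-0.08,0.005,0,0,0],[-0.08,0.01,0,0,0],[-0.08,0.01,0,0,0],[-0.08,0.01,0,0,0]]]}}

```text
clock: 9.53
tcp_pos: [0.5675, -0.0014, 0.0153]
orientation: [3.107, -0.454, -0.019]
contact_force: [-22.2, 5.7, 28.9]
grip_width: 0.0463
gripper_force: 14.8
```

```bash
python3 st.py
python3 - <<'E'
from h import *
x=np.load("pose.npy"); w=W(np.load("last.npz"))
f=lambda u,v,z:(Rz(x[2]).T@(w.at(u,v,z/1000)[:2]-x[:2])*1000).round(1)
print(f(283.3,241.7,27),f(348.3,243.3,27),"box edge",f(270,115,44),f(393,123.3,44), "green front",f(282,119,16),f(365,125,16))
E
```

```text
9.5333 tcp fix [-8.4 30.1] 0.015337161261490952 F fix [-22.89912308  -0.99239171] 28.903532692008636
[ 3.8 17.7] [  2.2 -16.1] box edge [66.  25.8] [ 64.9 -24.6] green front [62.6 19. ] [ 61.2 -22.5]
```

Right side seems to lag by about 1 mm. Backing off slightly with the plate still held, then shifting right and pushing there to square it.

Call:
{"api": "play_rows", "payload": {"commands": [[[-0.08,-0.015,0,0,0],[-0.08,-0.03,0,0,0],[-0.08,-0.03,0.015,0,0],[-0.08,-0.03,0.03,0,0],[-0.08,-0.03,0.04,0,0],[-0.08,-0.03,0.04,0,0]]]}}

```text
clock: 10.03
tcp_pos: [0.5676, -0.0061, 0.0163]
orientation: [-3.103, 0.456, -0.005]
contact_force: [-1.7, 8.4, 9.3]
grip_width: 0.0464
gripper_force: 7.3
```

Call:
{"api": "play_rows", "payload": {"commands": [[[-0.08,0.005,0,0,0],[-0.08,0.01,0,0,0],[-0.08,0.015,0,0,0],[-0.08,0.02,0,0,0],[-0.08,0.025,0,0,0],[-0.08,0.025,0,0,0],[-0.08,0.025,0,0,0]]]}}

```text
clock: 10.62
tcp_pos: [0.5677, -0.0063, 0.0157]
orientation: [-3.105, 0.455, 0.01]
contact_force: [-14.8, 10.1, 20.3]
grip_width: 0.0459
gripper_force: 13.3
```

```bash
python3 st.py; python3 look.py 7|head -1
python3 - <<'E'
import cv2
c=cv2.imread("pics/w7.png")[60:260,220:400]; cv2.imwrite("pics/z7.png",cv2.resize(c,None,fx=3,fy=3,interpolation=cv2.INTER_CUBIC))
E
```

```text
10.6167 tcp fix [-6.8 25.5] 0.015691066346624566 F fix [-17.12785492   5.39473359] 20.32384148799514
10.6167 [ 0.56771256 -0.00627914  0.01569107] [-3.10486293  0.45458325  0.00964121] 0.04586498968650002 [-14.82628317  10.13152959  20.32384149] 65.70646984690485 258.59588606856283 193.37582167055962
```

View pics/z7.png

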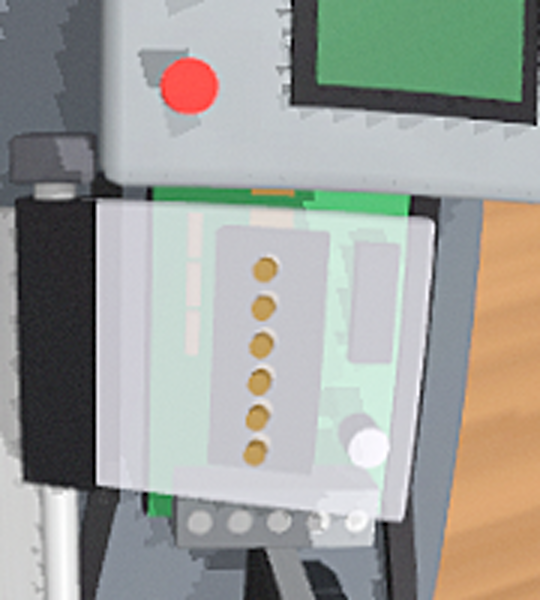

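The board now sits square and flush against the box: no black sliver, and the finger is 1.6 mm further forward. Backing off, then lifting.

Call:
{"api": "play_rows", "payload": {"commands": [[[-0.08,-0.015,0,0,0],[-0.08,-0.04,0,0,0],[-0.08,-0.06,0,0,0],[-0.08,-0.06,0,-0.03,0],[-0.08,-0.06,0,-0.06,0],[-0.08,-0.06,0,-0.1,0],[-0.08,-0.06,0,-0.2,0],[-0.08,-0.06,0,-0.35,0],[-0.08,-0.06,0,-0.5,0],[-0.08,-0.06,0,-0.6,0],[-0.08,-0.06,0,-0.6,0],[-0.08,-0.06,0,-0.6,0]]]}}

```text
clock: 12.02
tcp_pos: [0.5599, -0.0086, 0.1358]
orientation: [-3.108, 0.461, -0.003]
contact_force: [-1.1, -0.4, -0.0]
grip_width: 0.0463
gripper_force: 0.0
```

```bash
python3 st.py; python3 look.py 8|head -1
python3 - <<'E'
import cv2
c=cv2.imread("pics/w8.png")[20:240,180:380]; cv2.imwrite("pics/z8.png",cv2.resize(c,None,fx=2.7,fy=2.7,interpolation=cv2.INTER_CUBIC))
E
```

```text
12.0167 tcp fix [-13.6  21. ] 0.1358125123357402 F fix [-0.94852746 -0.72789546] -0.004244013311933359
12.0167 [ 0.55988453 -0.00863122  0.13581251] [-3.10755764  0.46112057 -0.00331456] 0.04628736606752512 [-1.11889974 -0.42142558 -0.00424401] 65.70646984690485 258.59588606856283 193.37582167055962
```

View pics/z8.png

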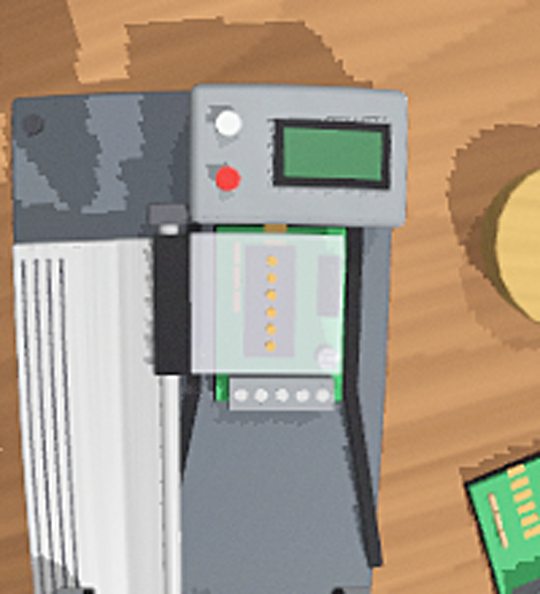

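The board is square against the tester box with the flap closed on it, and the hand is clear.

```bash
python3 -c "
from h import *
print(r.hand_in())"
```

```text
the job is handed in; nothing more can be done
None
```

The board is loaded: the last picture shows it square against the end stop with the flap closed on it and the hand clear, and I handed the job in after about 12 s of robot time.

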